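Snap the wedge blade into the fruit cutter

TASK

Get the fruit cutter ready for apple wedges: take the round blade insert whose blades run out from its knob like the spokes of a wheel, set it knob up in the cutter base and press it straight down until it snaps under all three spring clips and sits level and fully home, then let go. Press it in rather than drop it, and leave the other two blade inserts (parallel blades, square grid) where they lie.

Things in the scene. Friction and masses are not known exactly. Their poses are not given: they have to be found in the camera images.
- wedge_insert: The one to fit: stainless disc 90 mm across, 20 mm thick (70 mm at the underside, tapering out over 14 mm), six spoke blades, upright black knob 26 mm across, top 66 mm above the underside. Hold it there and keep hold while pressing: let go and poked, it tends to cock and jam. Treat the disc as solid. 0.14 to 0.28 kg, lies knob up, its turn does not matter. Origin: centre of underside, z up the knob.
- slice_insert: Leave it: same size, rim and knob, but with straight parallel blades. Origin: centre of its underside.
- dice_insert: Leave it: same size, rim and knob, but with a square grid of blades. Origin: centre of its underside.
- seat (a point): Centre of the seat floor, 40 mm up, on the fixed white cutter base (130 mm square), z up; a seated insert's underside lies here. Three sprung clips 52 mm out; their flared lips, tops 32 mm above this floor, guide an insert up to 5 mm off. Laid in, it rests 16 to 20 mm too high on the clips' noses; 8 to 16 N pushes it past, it snaps and is held. Corner studs 12 mm high.
Not all that is in view belongs to the job. What is shaped like the wedge_insert but orange or pink is not meant.

How it is judged:
At the end, for the whole second after the job is handed in: The wedge insert lies at rest in the cutter base, knob up, underside within 4 mm of the seat floor, within 7 mm of its centre and level within 5 degrees, so all three clips have snapped over it (z of wedge_insert in the frame of seat between -0.004 and 0.004 m and horizontal distance between wedge_insert and seat below 0.007 m and angle between wedge_insert's own z axis and vertical below 0.09 rad and linear speed of wedge_insert below 0.02 m/s); the robot touches nothing.
It fails at once if the wedge insert is dropped or thrown into the cutter (falling faster than 0.4 m/s, untouched, above the clips' noses) (horizontal distance between wedge_insert and seat below 0.08 m and z of wedge_insert in the frame of seat above 0.03 m and linear speed of wedge_insert above 0.4 m/s and contact force between the fingers and wedge_insert below 0.05 N).
It fails at once if the parallel-blade insert is moved more than 30 mm (distance of slice_insert from where it was at the start of the episode above 0.03 m).
It fails at once if the grid insert is moved more than 30 mm (distance of dice_insert from where it was at the start of the episode above 0.03 m).
It also fails if it takes over 40 s, if anything falls off the work surface, if the arm or the gripper's body presses on something with over 40 N, if the wrist force passes 120 N, or if a joint passes its speed limit or range.

ROBOT

A 6-joint arm with a two-finger parallel gripper is mounted at the origin on the work surface. World frame = base frame: x ahead of the robot, y to its left, z up, the work surface at z = 0. Lengths are in m, angles in rad, forces in N, time in s.
With the tool pointing down it reaches from about 0.3 to 0.825 m from the base axis. Payload 5.4 kg.
Tool frame: the origin (TCP) lies midway between the tips of the shut fingers; the grasp point (between the pads) lies 19 mm behind it; z points along the fingers, y is the direction in which the jaws open and shut (so a half turn about z gives the same grasp; the last joint's range is limited). The gripper opens to 92 mm and grips with 3 to 60 N. Pads are 20 mm wide; open, the fingers measure 128 mm over their backs; the gripper's body (75 mm by 189 mm) begins 69 mm behind the grasp point.
Start: joints at [-1.417, 0.158, 1.597, -0, 1.386, -0.21], TCP at [0.205, -0.537, 0.215] pointing down, gripper open.
Joint ranges: [-2.91, 2.91], [-0.94, 2.29], [0.18, 2.7], [-1.29, 4.43], [0.17, 2.64], [-3, 3]. Speed limits (rad/s): [2.57, 2.57, 3.14, 3.14, 3.14, 3.14].

INTERFACE

Orientations are given as a unit quaternion [x, y, z, w].
In Python, from plant import bot gives the robot as it stands.
- The arm moves only by the tool carry_out, never from a script. Its arguments are lists of equal length, an entry for each row: "fingers": the opening, from -1 (shut) to 1 (fully open), so that 0 is half open; "delta_pos": the shift along the tool's x, y, z in cm, a list of three; "delta_rot": the turn, a rotation vector about the tool's x, y, z in degrees, a list of three. A call has 1 to 5 rows; each row is the pose to reach, as a shift and turn from the pose measured when the call began, along the tool's axes at that moment; what a row does not reach only later rows make up. A row lasts 1/12 s, in which the tool goes at most 41.7 mm and 7.16 degrees, less where a joint would pass 70% of its speed; a pose out of reach is approached as far as the arm can. A call with a gripper value outside its range is refused whole. The fingers move at their own pace and stop on an object; "squeeze" is the grip in N (left out, the last holds). Time passes only in rows, so rows that repeat a pose let the fingers close. It gives the time, the measured TCP pose, the force and the opening at its end, in the units of the state.
- bot.get_state(): the state, without advancing time (a new reading comes with each control period).
- bot.read_camera(name): name is "side" or "top" or "wrist"; returns a dict with "img" (420x560x3 uint8, blue, green, red), "fx", "fy", "cx", "cy" (pixels), "R" (3x3) and "t" (3): a world point X has camera coordinates R X + t. Camera axes: x right, y down, z forward; pixel columns grow to the right and rows downward; lengths in m; the calibration is good to about 2 mm. A picture is of the moment at which its call begins. There is no depth.
- bot.sign_off(): hands the job in, once; it reports no verdict.
The state is a dict: "t": time; "qpos": joint angles; "qd": joint speeds; "effort": joint torques, N m; "tcp_pos": TCP position; "eef_rot": TCP orientation; "ft_force": force on the tool from outside, world axes, zero at the start; "moment": the same for the moment, N m; "gripper_width": finger opening in m.
Only numpy, scipy, OpenCV 4.12 (cv2) and the standard library are available. Lean on these libraries where they do the work, as an engineer would, in place of code of your own. Each camera call takes 0.05 s, during which the arm holds its last target. There are 200 camera calls.

## Working session

There is one attempt and no reset: what is moved stays moved. The work goes in short steps, Python scripts to look and compute and a tool call to move; the robot and the scene stay as the last step left them, time stands still between calls to the robot, and variables do not carry over. Pictures are saved under pics/ and viewed, about 8 in all and at most 12, crops included, and the job is handed in when it is done.

Besides the shell and the picture viewer there is one more tool, called after "Emit:" in YAML: its name, and indented under it one key for each argument. carry_out: Moves the arm, as the interface text tells. Its arguments: {"type":"object","properties":{"fingers":{"type":"array","items":{"type":"number"}},"delta_pos":{"type":"array","items":{"type":"array","items":{"type":"number"}}},"delta_rot":{"type":"array","items":{"type":"array","items":{"type":"number"}}},"squeeze":{"type":"number"}},"required":["fingers","delta_pos","delta_rot"]}

```bash
mkdir -p pics; python3 - <<'E'
from plant import bot
import cv2,numpy as np
s=bot.get_state();print(s['t'],s['tcp_pos'],s['eef_rot'],s['gripper_width'],s['ft_force'])
for n in('top','side'):
    c=bot.read_camera(n);cv2.imwrite(f'pics/{n}0.png',c['img']);print(n,c['fx'],c['cx'],c['cy'],np.round(c['R'],4).tolist(),np.round(c['t'],4))
E
```

```text
0.0 [ 0.20450298 -0.53675441  0.21363031] [ 9.83497992e-01  1.80916734e-01  2.16989838e-05 -9.13385803e-04] 0.09202518134038325 [-0.21128113  0.38562216 -0.52766292]
top 451.05828569731244 275.1583001382949 204.54604664223572 [[0.0094, -0.9999, 0.0062], [-0.9944, -0.01, -0.1053], [0.1054, -0.0052, -0.9944]] [0.0509 0.4344 0.9618]
side 436.9674575023635 275.99601305552665 213.00677087706666 [[-0.9656, -0.2599, -0.0023], [-0.1574, 0.5919, -0.7905], [0.2068, -0.763, -0.6125]] [0.4172 0.0872 1.2031]
```

View pics/top0.png

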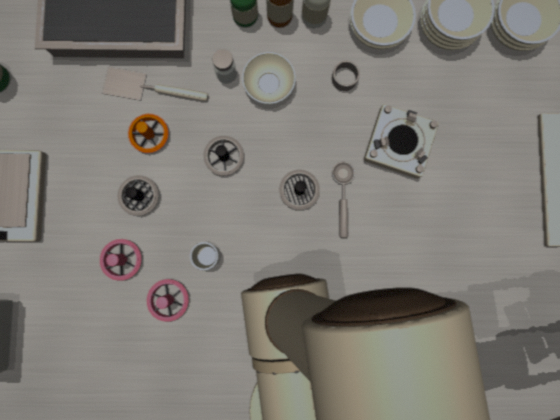

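View pics/side0.png

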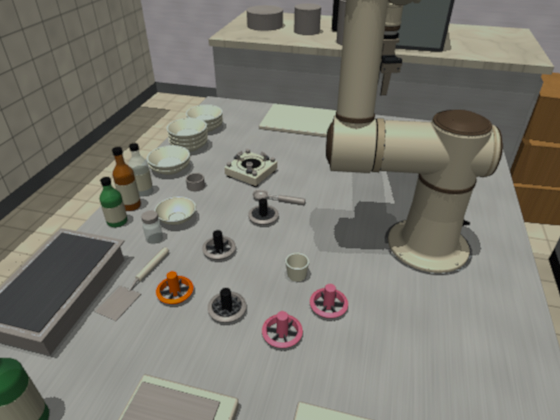

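Top view: three steel inserts with black knobs. (223,156) looks like spokes, (300,189) parallel and (138,195) a grid; the orange one (148,133) and pink ones (121,260), (168,300) are not meant. The base is at (402,140). I'll confirm this in an enlarged crop.

```bash
cat >h.py <<'E'
import numpy as np
def p2w(c,u,v,z):
    d=c['R'].T@np.array([(u-c['cx'])/c['fx'],(v-c['cy'])/c['fy'],1]);o=-c['R'].T@c['t']
    return o+d*(z-o[2])/d[2]
def w2p(c,X):
    p=c['R']@np.array(X)+c['t'];return np.array([c['fx']*p[0]/p[2]+c['cx'],c['fy']*p[1]/p[2]+c['cy']])
E
python3 - <<'E'
import cv2,numpy as np
a=cv2.imread('pics/top0.png')
f=lambda u,v,r,n:cv2.resize(a[v-r:v+r,u-r:u+r],(n,n),interpolation=cv2.INTER_CUBIC)
t=np.hstack([f(223,156,24,260),f(300,189,24,260),f(138,195,24,260)])
b=f(402,140,40,340);o=np.zeros((600,780,3),np.uint8);o[:260]=t;o[260:,:340]=b
s=cv2.imread('pics/side0.png')[140:190,215:285];o[260:260+300,350:770]=cv2.resize(s,(420,300),interpolation=cv2.INTER_CUBIC)
cv2.imwrite('pics/crop.png',o)
E
```

```text
(no output)
```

View pics/crop.png

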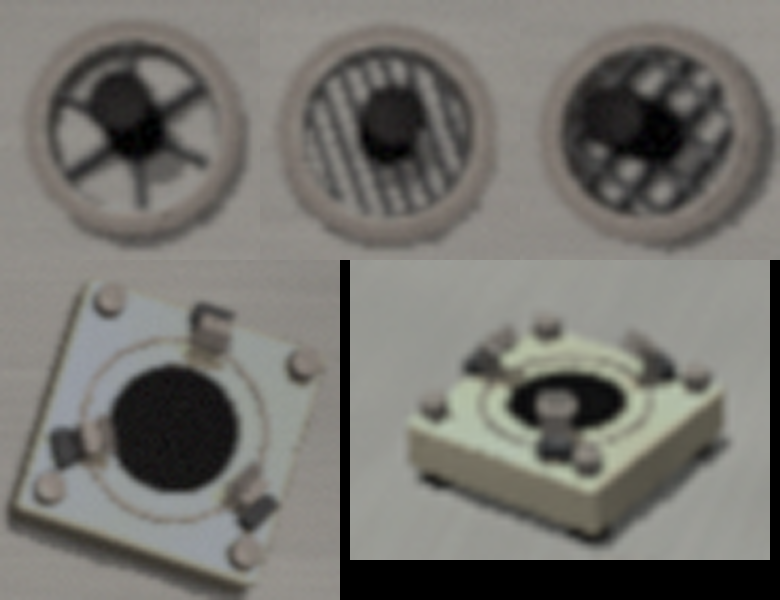

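Confirmed: the first insert (223,156) has spokes, the second parallel blades and the third a grid. In the crop its rim centre is about (135,127) and its knob top (118,97). The seat hole centre is at (174,428) in the crop for top, and at about (567,402) for side.

```bash
python3 - <<'E'
from plant import bot
from h import *
from scipy.spatial.transform import Rotation as Ro
c=bot.read_camera('top');s=bot.read_camera('side')
print('rim',p2w(c,223.9,155.4,.017),'knob',p2w(c,220.8,149.9,.066))
S=p2w(c,402.9,139.5,.04);print('seat top',S,'side',p2w(s,251.2,163.7,.04))
print('corners dist check', [p2w(c,362+x*80/340,100+(y-260)*80/340,.04).round(3).tolist() for x,y in((85,282),(325,348),(250,585),(18,505))])
print('slice',p2w(c,300.5,189,.02),'dice',p2w(c,138.5,195.5,.02))
st=bot.get_state();print(Ro.from_quat(st['eef_rot']).as_matrix().round(4))
E
```

```text
rim [0.54303707 0.16987792 0.017     ] knob [0.54418791 0.1712153  0.066     ]
seat top [ 0.57755183 -0.22215439  0.04      ] side [ 0.57720969 -0.21975231  0.04      ]
corners dist check [[0.654, -0.178, 0.04], [0.621, -0.301, 0.04], [0.496, -0.259, 0.04], [0.536, -0.142, 0.04]]
slice [ 4.69084554e-01 -2.93933195e-04  2.00000000e-02] dice [0.45106543 0.35448492 0.02      ]
[[ 9.346e-01  3.558e-01 -2.000e-04]
 [ 3.558e-01 -9.346e-01  1.100e-03]
 [ 2.000e-04 -1.100e-03 -1.000e+00]]
```

Emit:
carry_out:
  fingers: [1, 1, 1, 1, 1]
  delta_pos:
    - [56.9, -54, 6]
    - [56.9, -54, 6]
    - [56.9, -54, 6]
    - [56.9, -54, 6]
    - [56.9, -54, 6]
  delta_rot:
    - [0, 0, 0]
    - [0, 0, 0]
    - [0, 0, 0]
    - [0, 0, 0]
    - [0, 0, 0]
  squeeze: 30

```text
t: 0.62
tcp_pos: [0.2948, -0.3482, 0.1983]
eef_rot: [0.984, 0.181, 0.0, -0.001]
ft_force: [1.1, 1.2, 0.4]
gripper_width: 0.092
```

Emit:
carry_out:
  fingers: [1, 1, 1, 1, 1]
  delta_pos:
    - [41.7, -39.6, 4.5]
    - [41.7, -39.6, 4.5]
    - [41.7, -39.6, 4.5]
    - [41.7, -39.6, 4.5]
    - [41.7, -39.6, 4.5]
  delta_rot:
    - [0, 0, 0]
    - [0, 0, 0]
    - [0, 0, 0]
    - [0, 0, 0]
    - [0, 0, 0]

```text
t: 1.03
tcp_pos: [0.3846, -0.1609, 0.1826]
eef_rot: [0.984, 0.18, 0.0, -0.0]
ft_force: [1.6, -0.8, -0.5]
gripper_width: 0.0917
```

Emit:
carry_out:
  fingers: [1, 1, 1, 1, 1]
  delta_pos:
    - [27, -25.5, 3]
    - [27, -25.5, 3]
    - [27, -25.5, 3]
    - [27, -25.5, 3]
    - [27, -25.5, 3]
  delta_rot:
    - [0, 0, 0]
    - [0, 0, 0]
    - [0, 0, 0]
    - [0, 0, 0]
    - [0, 0, 0]

```text
t: 1.45
tcp_pos: [0.475, 0.0264, 0.1661]
eef_rot: [0.984, 0.18, 0.0, -0.0]
ft_force: [0.4, -0.1, -0.0]
gripper_width: 0.0919
```

Emit:
carry_out:
  fingers: [1, 1, 1, 1, 1]
  delta_pos:
    - [11.5, -11, 1.6]
    - [11.5, -11, 1.6]
    - [11.5, -11, 1.6]
    - [11.5, -11, 1.6]
    - [11.5, -11, 1.6]
  delta_rot:
    - [0, 0, 0]
    - [0, 0, 0]
    - [0, 0, 0]
    - [0, 0, 0]
    - [0, 0, 0]

```text
t: 1.87
tcp_pos: [0.5442, 0.1753, 0.1488]
eef_rot: [0.983, 0.183, 0.0, -0.001]
ft_force: [-0.3, 0.4, -0.2]
gripper_width: 0.0919
```

```bash
python3 - <<'E'
from plant import bot
from h import *
import cv2
c=bot.read_camera('wrist');s=bot.get_state();print(s['tcp_pos'],s['eef_rot'])
im=c['img'].copy()
for p,col in(([.5437,.1705,.066],(0,0,255)),([.5437,.1705,.02],(0,255,0)),(s['tcp_pos'],(255,0,0))):
    q=w2p(c,p);print(q);cv2.drawMarker(im,tuple(int(x) for x in q),col,0,16,1)
cv2.imwrite('pics/w1.png',im)
E
```

```text
[0.54341973 0.17267976 0.14903097] [ 9.83206403e-01  1.82495823e-01 -3.66542404e-04 -5.56809175e-04]
[280.8962659  219.78662942]
[280.2406696  204.06571606]
[278.88859375 266.09209782]
```

View pics/w1.png

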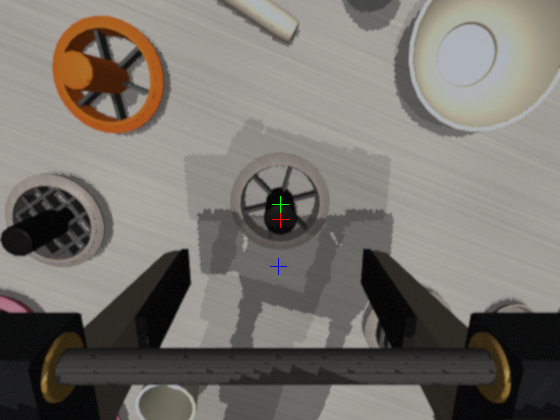

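The wrist view shows the spoke insert with its knob top at about (281,220) and rim centre about (280,201). My projection (281,220) / (280,204) agrees within about 2 mm, so I'll descend.

Emit:
carry_out:
  fingers: [1, 1, 1, 1, 1]
  delta_pos:
    - [0.1, 0.2, 3]
    - [0.1, 0.2, 6]
    - [0.1, 0.2, 9]
    - [0.1, 0.2, 11.4]
    - [0.1, 0.2, 11.4]
  delta_rot:
    - [0, 0, 0]
    - [0, 0, 0]
    - [0, 0, 0]
    - [0, 0, 0]
    - [0, 0, 0]

```text
t: 2.33
tcp_pos: [0.54, 0.1697, 0.0297]
eef_rot: [0.983, 0.182, -0.006, -0.001]
ft_force: [-0.1, -0.0, -0.4]
gripper_width: 0.0919
```

Emit:
carry_out:
  fingers: [0, -0.5, -1, -1, -1]
  delta_pos:
    - [0, 0, 0]
    - [0, 0, 0]
    - [0, 0, 0]
    - [0, 0, 0]
    - [0, 0, 0]
  delta_rot:
    - [0, 0, 0]
    - [0, 0, 0]
    - [0, 0, 0]
    - [0, 0, 0]
    - [0, 0, 0]

```text
t: 2.75
tcp_pos: [0.5413, 0.1697, 0.0314]
eef_rot: [0.983, 0.182, -0.004, -0.001]
ft_force: [-0.4, -0.7, 0.2]
gripper_width: 0.0603
```

Emit:
carry_out:
  fingers: [-1, -1, -1, -1, -1]
  delta_pos:
    - [0.3, 0, -0.3]
    - [0.3, 0, -0.3]
    - [0.3, 0, -0.3]
    - [0.3, 0, -0.3]
    - [0.3, 0, -0.3]
  delta_rot:
    - [0, 0, 0]
    - [0, 0, 0]
    - [0, 0, 0]
    - [0, 0, 0]
    - [0, 0, 0]

```text
t: 3.17
tcp_pos: [0.544, 0.1708, 0.0343]
eef_rot: [0.983, 0.182, -0.004, -0.001]
ft_force: [-1.0, 1.4, 2.0]
gripper_width: 0.0274
```

Emit:
carry_out:
  fingers: [-1, -1, -1, -1, -1]
  delta_pos:
    - [0, 0, 0]
    - [0, 0, 0]
    - [0, 0, 0]
    - [0, 0, 0]
    - [0, 0, 0]
  delta_rot:
    - [0, 0, 0]
    - [0, 0, 0]
    - [0, 0, 0]
    - [0, 0, 0]
    - [0, 0, 0]

```text
t: 3.58
tcp_pos: [0.544, 0.1709, 0.0343]
eef_rot: [0.983, 0.182, -0.004, -0.001]
ft_force: [0.8, 0.5, 1.4]
gripper_width: 0.0255
```

Emit:
carry_out:
  fingers: [-1, -1, -1, -1, -1]
  delta_pos:
    - [0, 0, -1]
    - [0, 0, -4]
    - [0, 0, -8]
    - [0, 0, -11]
    - [0, 0, -11]
  delta_rot:
    - [0, 0, 0]
    - [0, 0, 0]
    - [0, 0, 0]
    - [0, 0, 0]
    - [0, 0, 0]

```text
t: 4.0
tcp_pos: [0.5496, 0.1713, 0.1523]
eef_rot: [0.983, 0.182, 0.002, -0.0]
ft_force: [1.4, -0.4, -0.6]
gripper_width: 0.0251
```

Emit:
carry_out:
  fingers: [-1, -1, -1, -1, -1]
  delta_pos:
    - [-0.6, 2, -0.2]
    - [-1.5, 5, -0.4]
    - [-2.6, 8.6, -0.5]
    - [-3.7, 12.2, -0.5]
    - [-4.8, 16, -0.5]
  delta_rot:
    - [0, 0, 0]
    - [0, 0, 0]
    - [0, 0, 0]
    - [0, 0, 0]
    - [0, 0, 0]

```text
t: 4.42
tcp_pos: [0.5609, 0.0037, 0.1563]
eef_rot: [0.983, 0.182, 0.001, -0.001]
ft_force: [0.9, 0.0, -2.6]
gripper_width: 0.0255
```

Emit:
carry_out:
  fingers: [-1, -1, -1, -1, -1]
  delta_pos:
    - [-1.1, 3.7, 0]
    - [-2.2, 7.4, 0]
    - [-3.3, 11, 0]
    - [-4.2, 14, 0]
    - [-4.5, 15, 0]
  delta_rot:
    - [0, 0, 0]
    - [0, 0, 0]
    - [0, 0, 0]
    - [0, 0, 0]
    - [0, 0, 0]

```text
t: 4.83
tcp_pos: [0.5719, -0.1569, 0.1552]
eef_rot: [0.984, 0.181, 0.001, -0.0]
ft_force: [-1.1, 0.0, -2.5]
gripper_width: 0.0252
```

Emit:
carry_out:
  fingers: [-1, -1, -1, -1, -1]
  delta_pos:
    - [-0.9, 3, 0]
    - [-1.6, 5.5, 0]
    - [-1.8, 6.2, 0]
    - [-1.8, 6.2, 0]
    - [-1.8, 6.2, 0]
  delta_rot:
    - [0, 0, 0]
    - [0, 0, 0]
    - [0, 0, 0]
    - [0, 0, 0]
    - [0, 0, 0]

```text
t: 5.25
tcp_pos: [0.5766, -0.2201, 0.1543]
eef_rot: [0.984, 0.18, -0.0, -0.001]
ft_force: [0.2, 0.9, -3.7]
gripper_width: 0.0253
```

```bash
python3 - <<'E'
from plant import bot
from h import *
import cv2
s=bot.get_state();print(s['tcp_pos'],s['eef_rot'],s['ft_force'],s['gripper_width'])
o=[]
for n,r in(('wrist',None),('side',None)):
    c=bot.read_camera(n);im=c['img'].copy()
    q=w2p(c,[.5775,-.221,.04]);k=s['tcp_pos']+[0,0,-.0143];k2=w2p(c,k);print(n,q,k2)
    if n=='side':
        im=cv2.resize(im[90:195,180:320],(560,420),interpolation=cv2.INTER_CUBIC);
        q=(q-[180,90])*4;k2=(k2-[180,90])*4
    for a in(q,k2):cv2.drawMarker(im,tuple(int(x) for x in a),(0,0,255),0,14,1)
    o.append(im)
cv2.imwrite('pics/w2.png',cv2.resize(np.hstack([o[0][:,80:480],o[1][:,80:480]]),(800,420)))
E
```

```text
[ 0.57657715 -0.22009075  0.15429683] [ 9.83584252e-01  1.80446135e-01 -6.49347642e-05 -1.09893035e-03] [ 0.22655122  0.88792689 -3.7160796 ] 0.02534289375089565
wrist [276.6266952  205.36060809] [274.84368111 252.48997552]
side [251.23019744 163.50037371] [250.26706727 136.93033671]
```

View pics/w2.png

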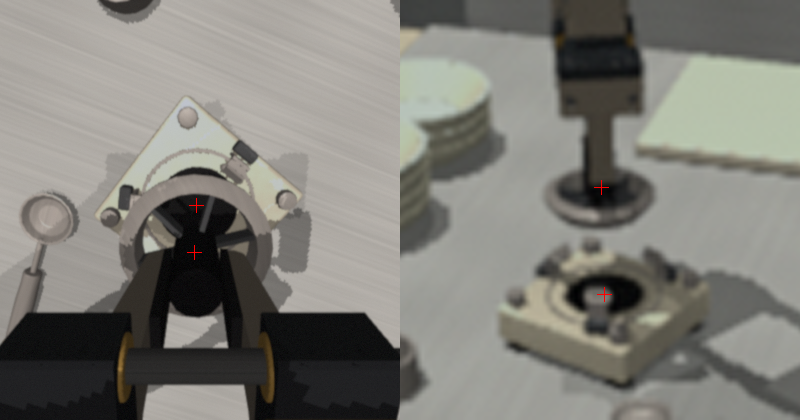

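The wrist and side views show the insert held level. Its rim centre is at about (276,252) in the raw wrist image against (275,252) predicted, so the grip is centred. The seat marker lies on the hole in both views. I'll lower it slowly.

Emit:
carry_out:
  fingers: [-1, -1, -1, -1, -1]
  delta_pos:
    - [0.05, 0.12, 1]
    - [0.05, 0.12, 2]
    - [0.05, 0.12, 3]
    - [0.05, 0.12, 3.8]
    - [0.05, 0.12, 4.2]
  delta_rot:
    - [0, 0, 0]
    - [0, 0, 0]
    - [0, 0, 0]
    - [0, 0, 0]
    - [0, 0, 0]
  squeeze: 50

```text
t: 5.77
tcp_pos: [0.5765, -0.2193, 0.1101]
eef_rot: [0.983, 0.181, -0.001, -0.002]
ft_force: [-0.2, -1.0, -2.7]
gripper_width: 0.0249
```

Emit:
carry_out:
  fingers: [-1, -1, -1, -1, -1]
  delta_pos:
    - [0, 0, 0.4]
    - [0, 0, 0.8]
    - [0, 0, 1.1]
    - [0, 0, 1.3]
    - [0, 0, 1.3]
  delta_rot:
    - [0, 0, 0]
    - [0, 0, 0]
    - [0, 0, 0]
    - [0, 0, 0]
    - [0, 0, 0]

```text
t: 6.18
tcp_pos: [0.5766, -0.2194, 0.097]
eef_rot: [0.983, 0.181, -0.001, -0.002]
ft_force: [-0.6, -0.3, -2.9]
gripper_width: 0.0251
```

Emit:
carry_out:
  fingers: [-1, -1, -1, -1, -1]
  delta_pos:
    - [0.03, 0.2, 0.1]
    - [0.03, 0.2, 0.3]
    - [0.03, 0.2, 0.5]
    - [0.03, 0.2, 0.7]
    - [0.03, 0.2, 0.8]
  delta_rot:
    - [0, 0, 0]
    - [0, 0, 0]
    - [0, 0, 0]
    - [0, 0, 0]
    - [0, 0, 0]

```text
t: 6.6
tcp_pos: [0.5788, -0.2219, 0.0909]
eef_rot: [0.983, 0.181, 0.0, -0.001]
ft_force: [-1.3, 0.3, 7.5]
gripper_width: 0.0252
```

It is resting on the noses (about 10 N, underside about 17 mm high, as expected). Now I'll press.

Emit:
carry_out:
  fingers: [-1, -1, -1, -1, -1]
  delta_pos:
    - [0, 0, 0.3]
    - [0, 0, 0.6]
    - [0, 0, 0.9]
    - [0, 0, 1.2]
    - [0, 0, 1.5]
  delta_rot:
    - [0, 0, 0]
    - [0, 0, 0]
    - [0, 0, 0]
    - [0, 0, 0]
    - [0, 0, 0]

```text
t: 7.02
tcp_pos: [0.579, -0.222, 0.0763]
eef_rot: [0.983, 0.181, 0.0, -0.001]
ft_force: [0.1, -0.1, -3.7]
gripper_width: 0.025
```

Emit:
carry_out:
  fingers: [-1, -1, -1, -1, -1]
  delta_pos:
    - [0, 0, 0.15]
    - [0, 0, 0.3]
    - [0, 0, 0.45]
    - [0, 0, 0.6]
    - [0, 0, 0.6]
  delta_rot:
    - [0, 0, 0]
    - [0, 0, 0]
    - [0, 0, 0]
    - [0, 0, 0]
    - [0, 0, 0]

```text
t: 7.43
tcp_pos: [0.5789, -0.2215, 0.0742]
eef_rot: [0.983, 0.182, -0.0, -0.001]
ft_force: [-11.5, 7.1, 24.1]
gripper_width: 0.0251
```

It bottomed at TCP z 0.0742, and 0.0743 was expected for fully home. I'll ease off, open part way and rise.

Emit:
carry_out:
  fingers: [-1, -0.05, -0.05, -0.05, -0.05]
  delta_pos:
    - [0, 0, 0]
    - [0, 0, 0]
    - [0, 0, 0]
    - [0, 0, 0]
    - [0, 0, 0]
  delta_rot:
    - [0, 0, 0]
    - [0, 0, 0]
    - [0, 0, 0]
    - [0, 0, 0]
    - [0, 0, 0]

```text
t: 7.85
tcp_pos: [0.5791, -0.2217, 0.074]
eef_rot: [0.983, 0.182, -0.0, -0.001]
ft_force: [0.6, 0.1, 0.1]
gripper_width: 0.0432
```

Emit:
carry_out:
  fingers: [-0.05, -0.05, -0.05, -0.05, -0.05]
  delta_pos:
    - [0, 0, -0.5]
    - [0, 0, -2]
    - [0, 0, -5]
    - [0, 0, -8]
    - [0, 0, -11]
  delta_rot:
    - [0, 0, 0]
    - [0, 0, 0]
    - [0, 0, 0]
    - [0, 0, 0]
    - [0, 0, 0]

```text
t: 8.27
tcp_pos: [0.579, -0.2218, 0.1853]
eef_rot: [0.983, 0.182, -0.0, -0.001]
ft_force: [-0.3, -0.3, 0.1]
gripper_width: 0.0436
```

Emit:
carry_out:
  fingers: [0, 0, 0, 0, 0]
  delta_pos:
    - [-4, 0, -1]
    - [-8, 0, -2]
    - [-10, 0, -3]
    - [-12, 0, -3]
    - [-12, 0, -3]
  delta_rot:
    - [0, 0, 0]
    - [0, 0, 0]
    - [0, 0, 0]
    - [0, 0, 0]
    - [0, 0, 0]

```text
t: 8.68
tcp_pos: [0.465, -0.2663, 0.2167]
eef_rot: [0.984, 0.18, -0.0, -0.0]
ft_force: [0.0, 0.1, -0.3]
gripper_width: 0.0463
```

```bash
python3 - <<'E'
from plant import bot
from h import *
import cv2
s=bot.get_state();print(s['t'],s['tcp_pos'],s['ft_force'],s['gripper_width'])
o=[]
for n in('wrist','side'):
    c=bot.read_camera(n);im=c['img']
    q=w2p(c,[.5775,-.221,.106]);k2=w2p(c,[.5775,-.221,.06]);print(n,q,k2)
    r=(120,90) if n=='wrist' else (44,33)
    m=q*.5+k2*.5;x=int(np.clip(m[0]-r[0],0,560-2*r[0]));y=int(np.clip(m[1]-r[1],0,420-2*r[1]))
    f=400/(2*r[0]);im=cv2.resize(im[y:y+2*r[1],x:x+2*r[0]],(400,300),interpolation=cv2.INTER_CUBIC)
    for a in(q,k2):cv2.drawMarker(im,tuple(int(v) for v in (a-[x,y])*f),(0,0,255),0,14,1)
    o.append(im)
cv2.imwrite('pics/w3.png',np.hstack(o))
E
```

```text
8.6833 [ 0.46503743 -0.26630175  0.21668535] [ 0.01205393  0.07866253 -0.31034931] 0.04626215887228273
wrist [271.47616949  49.71338302] [272.04367915  58.32561152]
side [250.48190567 146.1125563 ] [251.00783498 158.33340797]
```

View pics/w3.png

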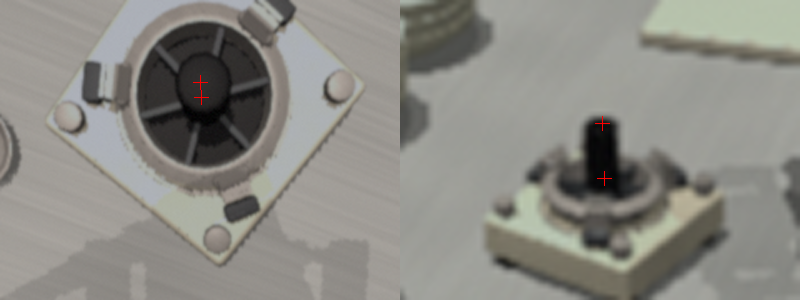

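The wrist crop shows the spoke insert in the base with all three clips, at about (110,83), (265,18) and (238,190), over its rim. In the side crop it is level, and the knob top at (601,122) meets the mark predicted for fully home. Handing in.

```bash
python3 -c "
from plant import bot
print(bot.sign_off())"
```

```text
the job is handed in; nothing more can be done
None
```

The spoke-blade insert is in the cutter base, knob up, pressed home under all three clips, and I've handed the job in. I held it by the knob the whole way, pressed it past the clip noses, then let go and moved the gripper clear.

- **Depth:** it met the noses about 17 mm high at around 10 N. It bottomed out with the tool at z = 0.0742 m, against 0.0743 m expected for fully home, at about 25–30 N.
- **Position:** the tool let go about 1.5 mm from the measured seat centre, well inside the 7 mm limit.
- **Last pictures:** the wrist view shows all three clips over the rim. The side view shows it level, with the knob top at the height for fully home.
- **At hand-in:** the force reading was about zero and the clock stood at about 8.8 s of the 40 s allowed.
- **Disagreements:** only small ones. The seat centre differed by about 2 mm between the top and side cameras, and the rim centre was about 3 pixels off prediction before the grasp.
- **Other inserts:** I never went near the parallel-blade and grid inserts with the gripper low, but I took no final picture to confirm where they lie.

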